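# Snap the cover onto the terminal box

## Robot

A 6-joint arm with a two-finger parallel gripper is mounted at the origin on the work surface. World frame = base frame: x ahead of the robot, y to its left, z up, the work surface at z = 0. Lengths are in m, angles in degrees, forces in N, time in s.
With the tool pointing down it reaches from about 0.35 to 1 m from the base axis. Payload 7.1 kg.
Tool frame: the origin (TCP) lies at the very end of the fingers, on their centre line; the grasp point (between the pads) lies 19 mm behind it (env.grip_point_offset is the distance from the TCP to the grasp point, in m); z points along the fingers, x is the direction in which the jaws open and shut, and the axes are right-handed (so a half turn about z gives the same grasp; the last joint's range is limited). The gripper opens to 85 mm and grips with 20 to 120 N. Pads are 22 mm wide; open, the fingers measure 114 mm over their backs; the gripper's body (76 mm by 85 mm) begins 54 mm behind the grasp point. The pads swing forward as they close: fully open they stand 13 mm farther back than shut.
Start: joints at [-70.588, 24.242, 93.386, -0, 62.372, -1.089], TCP at [0.219, -0.585, 0.231] pointing down, gripper open.
Joint ranges: [-172.04, 172.04], [-51.8, 120.97], [4.93, 147.93], [-75.15, 255.16], [6.16, 154.13], [-145.62, 145.62]. Speed limits (degrees/s): [136.94, 136.94, 172.46, 180, 180, 180].

## Interface

Orientations are given as [roll, pitch, yaw] about the fixed x, y, z axes, in that order (R = Rz(yaw) Ry(pitch) Rx(roll)).
In Python, from station import monitor, imaging, env gives the robot as it stands.
- The arm moves only by the shell command python3 -m jog 'ROWS'. ROWS is JSON, a list of rows, each a list of 3 entries, a list of its own where there are three numbers: the finger opening in cm, from 0 to 8.54, then the shift along the tool's x, y, z in cm, then the turn, a rotation vector about the tool's x, y, z in rad. A call has 1 to 20 rows; each row is the pose to reach, as a shift and turn from the pose commanded when the call began, along the tool's axes at that moment; what a row does not reach only later rows make up. A row lasts 1/10 s, in which the tool goes at most 50 mm and 8.59 degrees, less where a joint would pass 70% of its speed; a pose out of reach is approached as far as the arm can. A call with a gripper value outside its range is refused whole. The fingers move at their own pace and stop on an object; the grip force is fixed at half the most. Time passes only in rows, so rows that repeat a pose let the fingers close. It gives the time, the measured TCP pose, the force and the opening at its end, in the units of the state.
- monitor.observe(): the state, without advancing time (a new reading comes with each control period).
- imaging.grab_frame(name): name is "scene" or "top" or "wrist"; returns a dict with "pixels" (480x640x3 uint8, red, green, blue), "intrinsics" (3x3 intrinsics, pixels), "k1" (the pictures are not rectified: a ray, as slopes to the right and down, at radius r is drawn at 1 + k1 r^2 times it, then the intrinsics apply), "rvec" (rotation vector, rad) and "tvec" (3), from world to camera coordinates, as OpenCV has them. Camera axes: x right, y down, z forward; pixel columns grow to the right and rows downward; lengths in m; the calibration is good to about 2 mm. A picture is of the moment at which its call begins. There is no depth.
- env.close_job(): hands the job in, once; it reports no verdict.
The state is a dict: "t": time; "qpos": joint angles; "qvel": joint speeds; "joint_efforts": joint torques, N m; "eef_pos": TCP position; "tcp_rot": TCP orientation; "force": force on the tool from outside, world axes, zero at the start; "torque": the same for the moment, N m; "opening": finger opening in m.
Only numpy, scipy, OpenCV 4.12 (cv2) and the standard library are available. Lean on these libraries where they do the work, as an engineer would, in place of code of your own. Each camera call takes 0.05 s, during which the arm holds its last target.

## Task

On the welding bench one terminal box is still open. Pick up its loose yellow cover by the black grip, set it squarely over the open box and press it straight down until both orange clips have snapped over the rim and it sits fully home; then let go. Leave the other things on the bench where they are.

Things in the scene. Friction and masses are not known exactly. Their poses are not given: they have to be found in the camera images.
- cover_grip (a point): Centre, half-way up, of the black grip ridge on top of the loose yellow cover (about 0.13 kg). Ridge 60 mm long (x axis), 18 mm wide (y), 26 mm high, standing on the cover's plate, whose top is 13 mm and underside 18 mm below this point. The cover starts upright on the bench with this point 42 mm above it. Home on the box, this point is 18 mm above box_mouth.
- cover: The same cover, same axes; origin centred at the feet of its two tongues, 42 mm below cover_grip. Plate 112 (x) x 84 (y) x 5 mm. The tongues hang 24 mm below the plate near its y edges and go inside the box: play when home 4 mm each way crosswise, 7 mm lengthwise; the feet taper inward (7 mm play crosswise). It starts standing on them.
- clip_a (a joint): Sprung orange clip arm at the cover's +x end, 24 mm wide, reaching 62 mm out from the middle; hook nose 10 mm, lead-in tip about 21 mm below the plate's underside. Outward bend in rad: 0 at rest and when snapped home, about 0.2 as the nose passes the bead.
- clip_b (a joint): The same clip arm at the cover's -x end.
- box_mouth (a point): Centre of the mouth of the open grey box, level with its rim top, 56 mm above the bench; x along its long side. A round bead, 8 mm thick, sticks out 4 mm at each x end; the clips snap over these. Cover's x goes along this x, either way round. Clips meet the beads with the plate about 12 mm above the rim and snap under in the last 5 mm; a push of about 10 N does it.
- terminal_box: The open grey terminal box, fixed to the bench, origin at the centre of its underside: 100 (x) x 76 (y) x 56 mm outside, walls 4 mm, copper and brass terminals low inside (below 25 mm), small feet reaching 67 mm out in x.
- closed_box: An identical box with its cover already on, fixed to the bench as an example; origin at the centre of its underside, x along its long side; 87 mm tall to the top of its grip ridge. Nothing to do there.
- chipping_hammer: Bystander: chipping hammer, steel, 260 mm long with a 150 mm cross head, lying flat. Origin at the middle of its underside. Leave where it is.
- wire_brush: Bystander: flat brush with wooden handle, 220 mm long, lying flat. Origin at the middle of its underside. Leave where it is.
- weld_coupon: Bystander: two steel strips joined by a weld bead, 130 x 97 x 10 mm, lying flat. Origin at the middle of its underside. Leave where it is.
- magnet_square: Bystander: red welding magnet, an open triangle, about 95 x 65 x 16 mm, lying flat. Origin at the middle of its underside. Leave where it is.
- tip_jar: Bystander: white jar with blue cap, 60 mm across, 75 mm tall. Origin at the middle of its underside. Leave where it is.
- c_clamp: Bystander: blue G-clamp lying flat, about 150 x 100 x 16 mm. Origin at the middle of its underside. Leave where it is.
- spatter_tin: Bystander: red tin, 72 mm across, 90 mm tall. Origin at the middle of its underside. Leave where it is.
Not all that is in view belongs to the job. Of the things that look like the cover, the largest one is meant.

How it is judged:
By the outcome, as a careful person would: the job done as asked, in the order asked, and still so for the second after the job is handed in, with the robot touching nothing.
It also fails if it takes over 42 s, if anything falls off the work surface, if the arm or the gripper's body presses on something with over 40 N, if the wrist force passes 120 N, or if a joint passes its speed limit or range.

## Working session

There is one attempt and no reset: what is moved stays moved. The work goes in short steps, Python scripts to look and compute and a shell command to move; the robot and the scene stay as the last step left them, time stands still between calls to the robot, and variables do not carry over. Pictures are saved under pics/ and viewed, and the job is handed in when it is done.

```bash
mkdir -p pics; ls; cat > h.py <<'E'
import numpy as np, cv2, json
from station import monitor, imaging, env
def grab(name,tag):
    f=imaging.grab_frame(name)
    cv2.imwrite(f'pics/{tag}.png',f['pixels'][:,:,::-1])
    np.savez(f'pics/{tag}.npz',**{k:np.array(v) for k,v in f.items()})
    return f
def load(tag): return np.load(f'pics/{tag}.npz')
def dist(f): return np.array([float(f['k1']),0,0,0,0])
def pt(f,u,v,z):
    p=cv2.undistortPointsIter(np.array([[[u,v]]],float),f['intrinsics'],dist(f),None,None,(3,100,1e-12))[0,0]
    R=cv2.Rodrigues(np.array(f['rvec'],float))[0];t=np.array(f['tvec'],float).ravel()
    d=R.T@np.array([p[0],p[1],1]);c=-R.T@t
    return c+d*(z-c[2])/d[2]
def proj(f,P):
    return cv2.projectPoints(np.array(P,float).reshape(-1,1,3),np.array(f['rvec'],float),np.array(f['tvec'],float),f['intrinsics'],dist(f))[0].reshape(-1,2)
def crop(tag,x0,y0,x1,y1,s,out):
    im=cv2.imread(f'pics/{tag}.png')[y0:y1,x0:x1]
    cv2.imwrite(f'pics/{out}.png',cv2.resize(im,None,fx=s,fy=s,interpolation=cv2.INTER_CUBIC))
E
python3 - <<'E'
from h import *
for n in ['scene','top','wrist']:
    f=grab(n,n+'0'); print(n,f['k1'],f['rvec'],f['tvec'])
print(monitor.observe())
E
```

```text
pics
scene -0.14901169679450688 [ 2.18578352  1.16146319 -0.41631533] [-0.30323931 -0.28951135  1.86087716]
top -0.11190888780233467 [ 2.16607402 -2.22774772  0.08035606] [0.00946543 0.55999933 1.12331022]
wrist 0.0024263865629591415 [-2.38271621  1.65048074  0.23682388] [-0.62422319 -0.03861715  0.37880873]
{'t': 0.15, 'qpos': array([-7.05872898e+01,  2.42780512e+01,  9.34197886e+01,  4.30222884e-04,
        6.23726429e+01, -1.08828131e+00]), 'qvel': array([ 0.04376612, -0.01228404, -0.14905248,  0.03130053,  0.0165927 ,
        0.03428251]), 'joint_efforts': array([-1.25392387e-03, -5.57768226e+01, -2.82016879e+01, -3.52347229e-05,
        4.71861291e-03, -1.49757915e-05]), 'eef_pos': array([ 0.21878069, -0.58501239,  0.23069506]), 'tcp_rot': array([-1.79998280e+02,  7.04627792e-02, -6.94992072e+01]), 'force': array([ 0.27315696, -0.22909263,  0.50267796]), 'torque': array([ 0.00302237, -0.00062621, -0.07324975]), 'opening': 0.08526828779653896}
```

View pics/scene0.png

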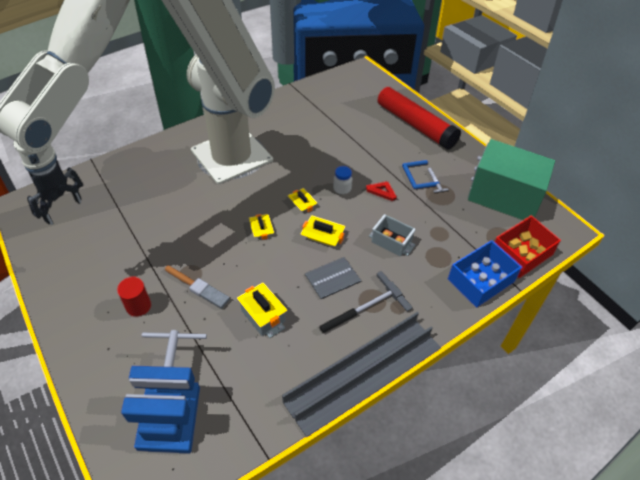

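View pics/top0.png

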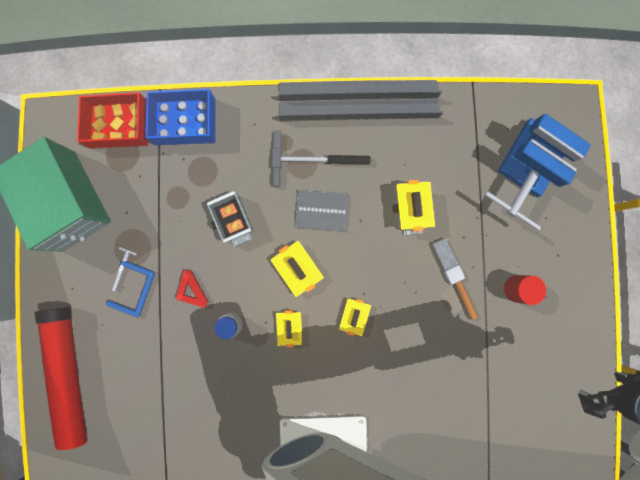

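View pics/wrist0.png

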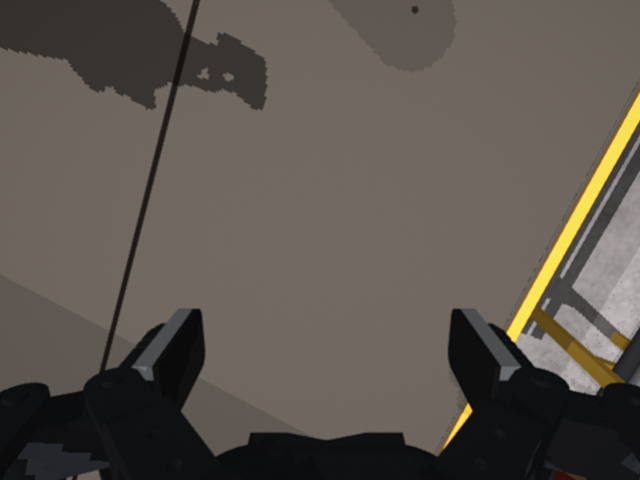

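Candidates for the cover in the top view are (297,268), which is large and low; (415,205), which sits on a grey box and so is closed_box; and (289,328) and (354,317), which are both small decoys. I choose (297,268). The open box is at (229,217). Next is a close crop to check.

```bash
python3 - <<'E'
from h import *
crop('top0',255,225,345,310,8,'c1'); crop('top0',190,175,270,255,7,'c2'); crop('scene0',290,190,430,270,5,'c3')
f=load('top0')
for u,v,z in [(297,268,.055),(415,205,.087),(289,328,.03),(354,317,.03),(229,217,.056)]: print(pt(f,u,v,z))
E
```

```text
[0.48646943 0.0517062  0.055     ]
[ 0.62874051 -0.23541323  0.087     ]
[0.33867507 0.07642408 0.03      ]
[ 0.36099898 -0.08514189  0.03      ]
[0.61536819 0.21492021 0.056     ]
```

View pics/c1.png

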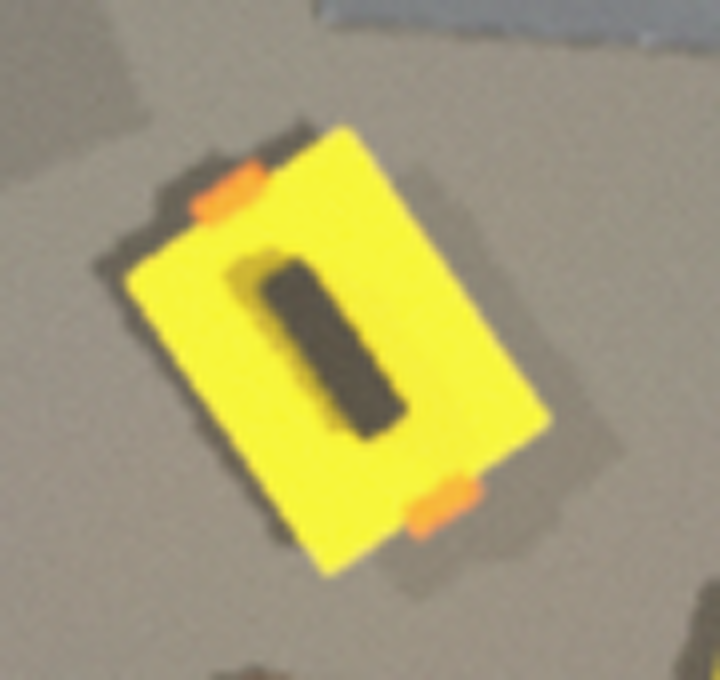

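View pics/c2.png

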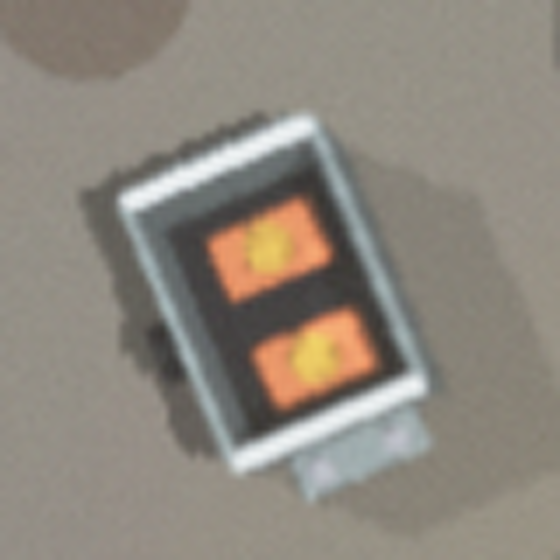

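View pics/c3.png

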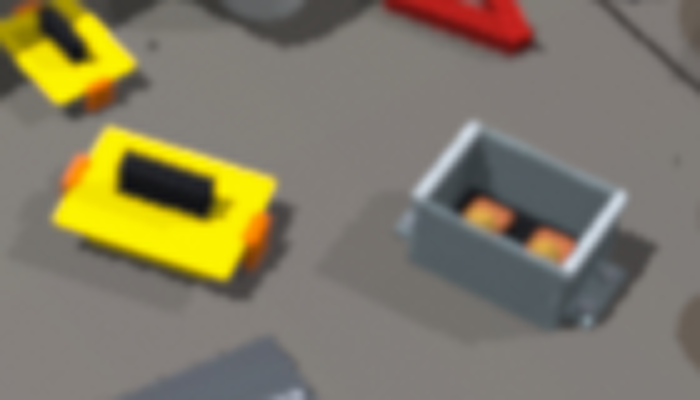

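The crop confirms it: the cover's plate corners are at about (298,240), (324,277), (296,297) and (270,259), with orange clips at both ends. The open box's rim runs from (207,202) to (251,230). Now I'll work out the poses.

```bash
cat >> h.py <<'E'
def cp(f,pts,x0,y0,s,z): return np.array([pt(f,x0+(u+.5)/s-.5,y0+(v+.5)/s-.5,z) for u,v in pts])
def rect(c):
    # corners in order; edge 0-1 long
    m=c.mean(0); l=(c[1]-c[0]+c[2]-c[3])/2; w=(c[2]-c[1]+c[3]-c[0])/2
    return m, np.linalg.norm(l),np.linalg.norm(w),np.degrees(np.arctan2(l[1],l[0])),np.degrees(np.arctan2(w[1],w[0]))
E
python3 - <<'E'
from h import *
f=load('top0')
print('plate',rect(cp(f,[(345,125),(552,420),(328,578),(125,278)],255,225,8,.029)))
print('grip',rect(cp(f,[(303,257),(408,406),(368,440),(262,288)],255,225,8,.055)))
print('box',rect(cp(f,[(315,112),(430,385),(235,475),(118,200)],190,175,7,.054)))
f=load('scene0')
print('plateS',rect(cp(f,[(108,125),(278,180),(230,281),(52,218)],290,190,5,.029)))
print('boxS',rect(cp(f,[(475,121),(627,193),(568,272),(415,196)],290,190,5,.055)))
E
```

```text
plate (array([0.48558673, 0.05339451, 0.029     ]), np.float64(0.11221066643666436), np.float64(0.08408867841550557), np.float64(-146.9233665235299), np.float64(123.41533537882628))
grip (array([0.48644662, 0.05301444, 0.055     ]), np.float64(0.05574895835659555), np.float64(0.015731477063539463), np.float64(-146.46254395847274), np.float64(127.15629386999234))
box (array([0.61722098, 0.21596516, 0.054     ]), np.float64(0.10537412758227109), np.float64(0.07546526409578212), np.float64(-157.962708402004), np.float64(112.8523581222787))
plateS (array([0.48754516, 0.05543172, 0.029     ]), np.float64(0.11377976492326433), np.float64(0.08434728027492994), np.float64(31.801249087036148), np.float64(-56.45781313719768))
boxS (array([0.61878395, 0.21857824, 0.055     ]), np.float64(0.10292388749168889), np.float64(0.07400563955297106), np.float64(21.71529129767378), np.float64(-68.18457823999043))
```

```bash
cat >> h.py <<'E'
from scipy.spatial.transform import Rotation as Ro
def delta(p,yaw,rp=(180,0)):
    s=monitor.observe()
    R0=Ro.from_euler('xyz',s['tcp_rot'],degrees=True); R1=Ro.from_euler('xyz',[rp[0],rp[1],yaw],degrees=True)
    d=R0.inv().apply(np.array(p)-s['eef_pos'])*100
    r=(R0.inv()*R1).as_rotvec()
    print('t',s['t'],'pos',s['eef_pos'].round(4),'rot',s['tcp_rot'].round(2),'F',s['force'].round(1),'open',round(s['opening'],4))
    print('shift cm',d.round(2),'turn',r.round(4))
E
python3 -c "
from h import *
delta([.4865,.054,.20],-56.9)"
```

```text
t 0.15 pos [ 0.2188 -0.585   0.2307] rot [-1.80e+02  7.00e-02 -6.95e+01] F [ 0.3 -0.2  0.5] open 0.0853
shift cm [-50.47 -47.46   3.13] turn [-2.000e-04  1.200e-03 -2.199e-01]
```

```bash
python3 -m jog '[[8.5,[-3,-3,0],[0,0,0]],[8.5,[-6.2,-6,0],[0,0,-0.05]],[8.5,[-9.5,-9,0.3],[0,0,-0.1]],[8.5,[-13,-12.2,0.5],[0,0,-0.15]],[8.5,[-16.5,-15.5,0.8],[0,0,-0.2]],[8.5,[-20,-18.8,1.1],[0,0,-0.22]],[8.5,[-23.5,-22,1.4],[0,0,-0.22]],[8.5,[-27,-25.3,1.7],[0,0,-0.22]],[8.5,[-30.5,-28.6,2],[0,0,-0.22]],[8.5,[-34,-32,2.3],[0,0,-0.22]],[8.5,[-37.5,-35.2,2.6],[0,0,-0.22]],[8.5,[-41,-38.5,2.8],[0,0,-0.22]],[8.5,[-44.5,-41.8,3],[0,0,-0.22]],[8.5,[-48,-45.1,3.1],[0,0,-0.22]],[8.5,[-50,-47,3.1],[0,0,-0.22]],[8.5,[-50.5,-47.5,3.1],[0,0,-0.22]],[8.5,[-50.5,-47.5,3.1],[0,0,-0.22]],[8.5,[-50.5,-47.5,3.1],[0,0,-0.22]]]'
python3 -c "
from h import *
f=grab('wrist','w1')
delta([.4865,.054,.10],-56.9)
print(proj(f,[[.4865,.054,.055]]))"
```

```text
t: 1.95
eef_pos: [0.4863, 0.0531, 0.2001]
tcp_rot: [179.9, 0.0, -56.9]
force: [-0.8, 0.3, -0.6]
opening: 0.0851
t 2.0 pos [0.4862 0.0528 0.2001] rot [ 1.7995e+02  1.0000e-02 -5.6960e+01] F [ 0.  -0.5 -0.6] open 0.0852
shift cm [-0.08 -0.1  10.01] turn [ 0.0009  0.0002 -0.001 ]
[[325.71664918 219.67801461]]
```

View pics/w1.png

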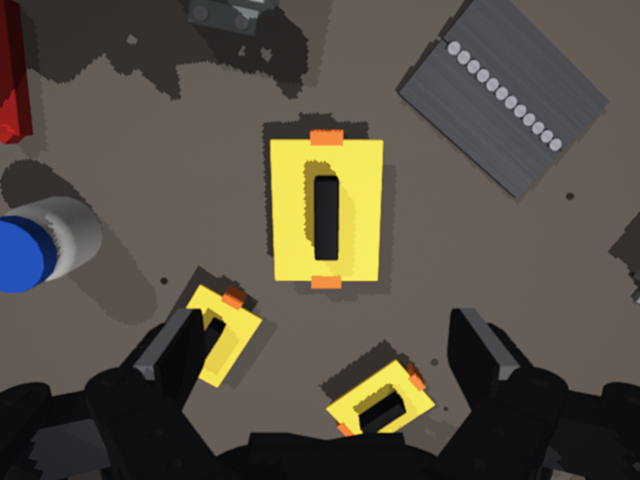

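The wrist view shows the large cover, with plate corners (270,140), (383,140), (380,281) and (274,282). The grip runs from (315,177) to (338,259), centred at about (326,218) where predicted.

```bash
python3 - <<'E'
from h import *
f=load('w1')
print(rect(cp(f,[(270,140),(274.5,281.5),(379.5,280.5),(383,139.5)],0,0,1,.029)))
crop('w1',265,130,390,290,5,'c4')
E
```

```text
(array([0.48558128, 0.05244783, 0.029     ]), np.float64(0.11203708598283024), np.float64(0.08454402384224899), np.float64(-146.6150065477865), np.float64(-56.42458880283109))
```

View pics/c4.png

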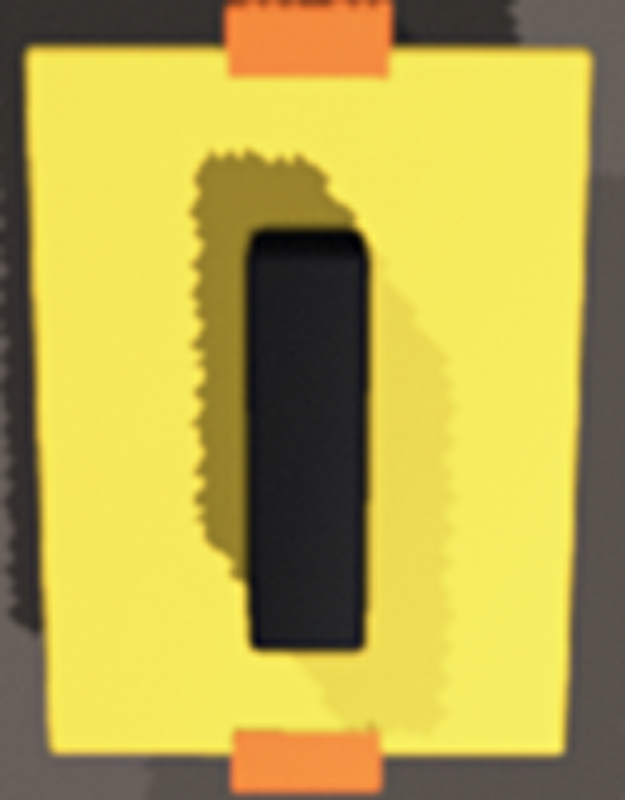

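```bash
python3 -m jog '[[8.5,[0,0,3],[0,0,-0.006]],[8.5,[0,0,6],[0,0,-0.006]],[8.5,[0,0,9],[0,0,-0.006]],[8.5,[0,0,11.5],[0,0,-0.006]],[8.5,[0,0,13.5],[0,0,-0.006]],[8.5,[0,0,15],[0,0,-0.006]],[8.5,[0,0,16],[0,0,-0.006]],[8.5,[0,0,16.6],[0,0,-0.006]],[8.5,[0,0,16.7],[0,0,-0.006]],[8.5,[0,0,16.7],[0,0,-0.006]]]'
python3 -c "
from h import *
f=grab('scene','s2');crop('s2',250,150,400,270,5,'c5')
delta([.486,.053,.033],-56.6)"
```

```text
t: 3.0
eef_pos: [0.4872, 0.0537, 0.0337]
tcp_rot: [-180.0, -0.0, -56.6]
force: [-0.6, 0.6, -0.4]
opening: 0.0849
t 3.05 pos [0.4874 0.0539 0.0339] rot [-1.7995e+02 -3.0000e-02 -5.6560e+01] F [ 0.4 -0.3 -1.1] open 0.0851
shift cm [-0.    0.16  0.09] turn [-0.0009 -0.0005  0.0006]
```

View pics/c5.png

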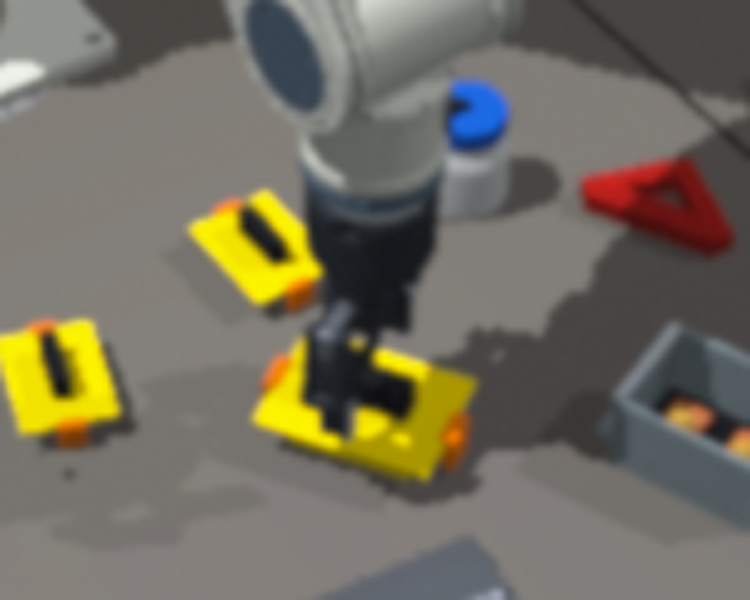

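The fingers straddle the black grip at crop (365,385). Next is to close.

```bash
python3 -m jog '[[6,[0,0.1,0.05],[0,0,0]],[4,[0,0.1,0.05],[0,0,0]],[1,[0,0.1,0.05],[0,0,0]],[1,[0,0.1,0.05],[0,0,0]],[1,[0,0.1,0.05],[0,0,0]],[1,[0,0.1,0.05],[0,0,0]],[1,[0,0.1,0.05],[0,0,0]],[1,[0,0.1,0.05],[0,0,0]],[1,[0,0.1,0.05],[0,0,0]],[1,[0,0.1,0.05],[0,0,0]],[1,[0,0.1,0.05],[0,0,0]],[1,[0,0.1,0.05],[0,0,0]]]'
```

```text
t: 4.25
eef_pos: [0.4862, 0.0535, 0.0331]
tcp_rot: [-180.0, -0.0, -56.5]
force: [-1.6, 0.6, 5.8]
opening: 0.0169
```

```bash
python3 -m jog '[[1,[0,0,-0.5],[0,0,0]],[1,[0,0,-1.5],[0,0,0]],[1,[0,0,-3],[0,0,0]],[1,[0,0,-5],[0,0,0]],[1,[0,0,-7.5],[0,0,0]],[1,[0,0,-10],[0,0,0]],[1,[0,0,-12],[0,0,0]],[1,[0,0,-13],[0,0,0]],[1,[0,0,-13],[0,0,0]],[1,[0,0,-13],[0,0,0]]]'
python3 -c "
from h import *
f=grab('wrist','w3'); f=grab('scene','s3');crop('s3',230,120,430,270,4,'c6')
delta([.6175,.2165,.163],-67.8)"
```

```text
t: 5.25
eef_pos: [0.4857, 0.0534, 0.1625]
tcp_rot: [180.0, 0.0, -56.6]
force: [0.4, 0.1, -1.1]
opening: 0.0165
t 5.35 pos [0.4853 0.0534 0.1618] rot [ 1.799e+02  6.000e-02 -5.655e+01] F [-0.7  0.7 -1.4] open 0.0165
shift cm [ -6.33 -20.02  -0.15] turn [0.0019 0.0008 0.1963]
```

View pics/w3.png

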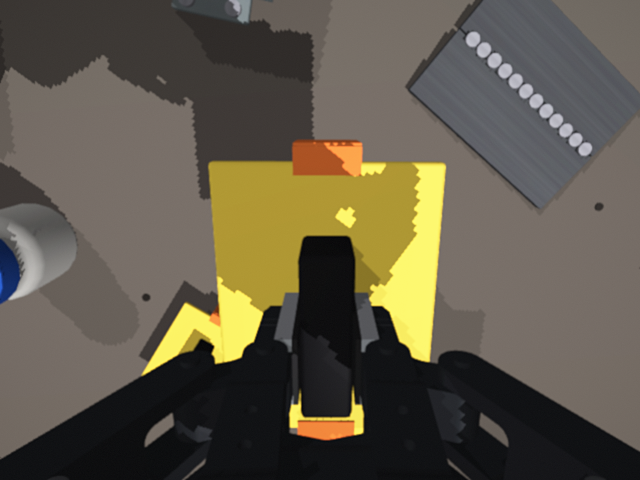

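View pics/c6.png

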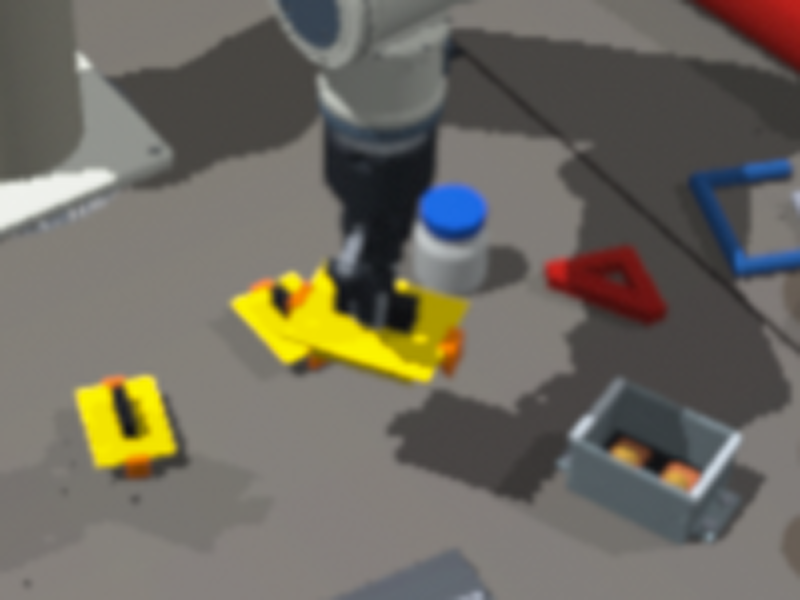

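The cover is held level, and its far plate corners are at wrist (210,163) and (445,163). The opening is 16.5 mm. I'll turn and stop short of the box, so the wrist camera sees the mouth.

```bash
python3 -c "
from h import *
delta([.497,.168,.163],-67.8)
f=load('w3')
c=cp(f,[(210,163),(445,163)],0,0,1,.158)
R0=Ro.from_euler('xyz',[180,0,-56.55],degrees=True)
print(c,R0.inv().apply(c-np.array([.4855,.0534,.162]))*1000)
"
```

```text
t 5.35 pos [0.4853 0.0534 0.1618] rot [ 1.799e+02  6.000e-02 -5.655e+01] F [-0.7  0.7 -1.4] open 0.0165
shift cm [-8.92 -7.29 -0.12] turn [0.0019 0.0008 0.1963]
[[0.50885437 0.1183846  0.158     ]
 [0.55466865 0.04922575 0.158     ]] [[-41.34787378 -55.30622198   4.        ]
 [ 41.60924496 -55.41116383   4.        ]]
```

```bash
python3 -m jog '[[1,[-1.5,-1.2,0],[0,0,0.04]],[1,[-4,-3.2,-0.1],[0,0,0.1]],[1,[-6.5,-5.3,-0.1],[0,0,0.15]],[1,[-8.3,-6.8,-0.1],[0,0,0.19]],[1,[-8.9,-7.3,-0.1],[0,0,0.196]],[1,[-8.9,-7.3,-0.1],[0,0,0.196]],[1,[-8.9,-7.3,-0.1],[0,0,0.196]],[1,[-8.9,-7.3,-0.1],[0,0,0.196]]]'
python3 -c "
from h import *
f=grab('wrist','w4')
delta([.6175,.2165,.163],-67.8)"
```

```text
t: 6.15
eef_pos: [0.4976, 0.1669, 0.1635]
tcp_rot: [179.9, -0.0, -67.8]
force: [0.3, 0.0, -1.3]
opening: 0.0172
t 6.2 pos [0.4977 0.1669 0.1636] rot [179.96  -0.   -67.83] F [ 0.1 -0.1 -0.3] open 0.017
shift cm [ -0.07 -12.96   0.05] turn [ 0.0007 -0.0001 -0.0005]
```

View pics/w4.png

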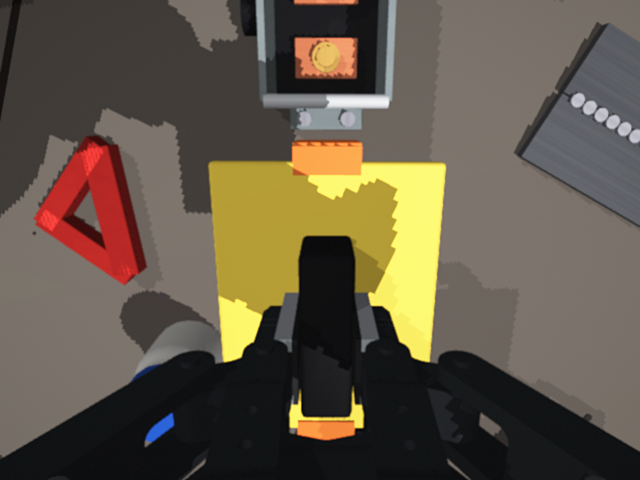

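The wrist view shows the near end bead of the box from (262,100) to (390,100), with side walls rising to the top of the frame. It is aligned with the cover's axis at about x=326.

```bash
python3 -c "
from h import *
crop('w4',240,0,410,150,4.5,'c7')"
```

```text
(no output)
```

View pics/c7.png

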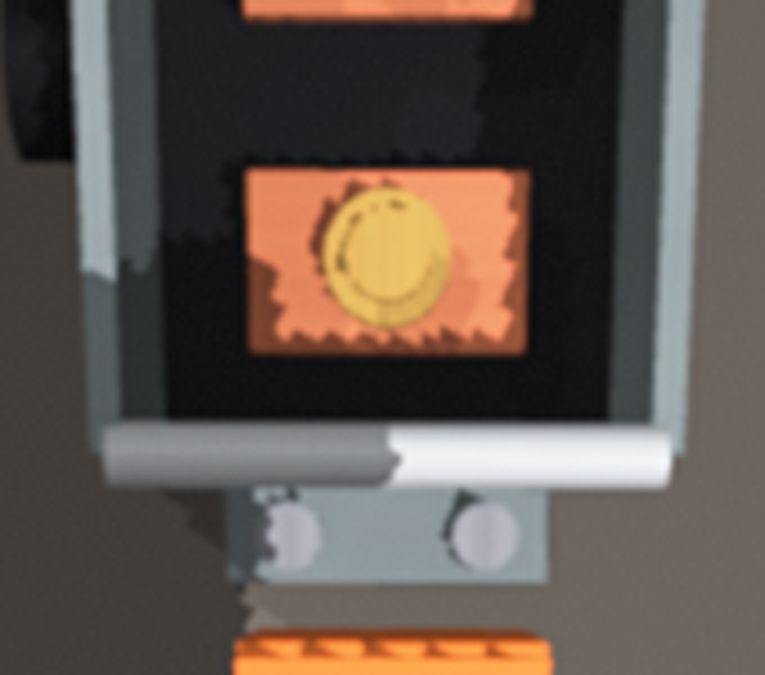

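```bash
python3 -c "
from h import *
f=load('w4'); s=4.5
R0=Ro.from_euler('xyz',[180,0,-67.83],degrees=True);T=np.array([.4977,.1669,.1636])
def tl(pts,z):
    c=cp(f,pts,240,0,s,z); return c, R0.inv().apply(c-T)*1000
c,l=tl([(70,0),(90,450),(706,0),(684,455)],.056); print(c,l)
c,l=tl([(105,455),(672,455)],.052); print(c,l)
a=c.mean(0)
print('box centre',a+.05*np.array([np.cos(np.radians(22.2)),np.sin(np.radians(22.2)),0]))
"
```

```text
[[0.60487148 0.25222531 0.056     ]
 [0.55764893 0.23281525 0.056     ]
 [0.63376267 0.18172006 0.056     ]
 [0.58581961 0.16242865 0.056     ]] [[ -38.57526967 -131.44612709  107.6       ]
 [ -38.41994216  -80.39031466  107.6       ]
 [  37.61967507 -131.59576559  107.6       ]
 [  37.39323547  -79.91748968  107.6       ]]
[[0.55773057 0.23142969 0.052     ]
 [0.58560222 0.16336871 0.052     ]] [[-37.10600543 -79.94306996 111.6       ]
 [ 36.44064597 -80.0709085  111.6       ]]
box centre [0.61795993 0.21629124 0.052     ]
```

```bash
python3 -m jog '[[1,[0,-1,0],[0,0,0]],[1,[0,-3,0],[0,0,0]],[1,[0,-6,0],[0,0,0]],[1,[0,-9,0],[0,0,0]],[1,[-0.05,-11.5,0],[0,0,0]],[1,[-0.05,-12.7,0.5],[0,0,0]],[1,[-0.05,-13,2],[0,0,0]],[1,[-0.05,-13,4],[0,0,0]],[1,[-0.05,-13,5.5],[0,0,0]],[1,[-0.05,-13,6.5],[0,0,0]],[1,[-0.05,-13,6.8],[0,0,0]],[1,[-0.05,-13,6.8],[0,0,0]],[1,[-0.05,-13,6.8],[0,0,0]]]'
python3 -c "
from h import *
f=grab('scene','s5');crop('s5',330,170,450,260,6,'c8');f=grab('top','t5');crop('t5',180,165,280,240,7,'c9')
delta([.6178,.2165,.065],-67.8)"
```

```text
t: 7.5
eef_pos: [0.6185, 0.2177, 0.0965]
tcp_rot: [-179.9, -0.0, -67.8]
force: [-0.6, 0.8, -1.4]
opening: 0.0166
t 7.6 pos [0.6187 0.2177 0.0968] rot [-179.91   -0.    -67.78] F [-0.6 -0.9 -0.6] open 0.0167
shift cm [0.08 0.14 3.18] turn [-0.0016 -0.0001  0.0003]
```

View pics/c8.png

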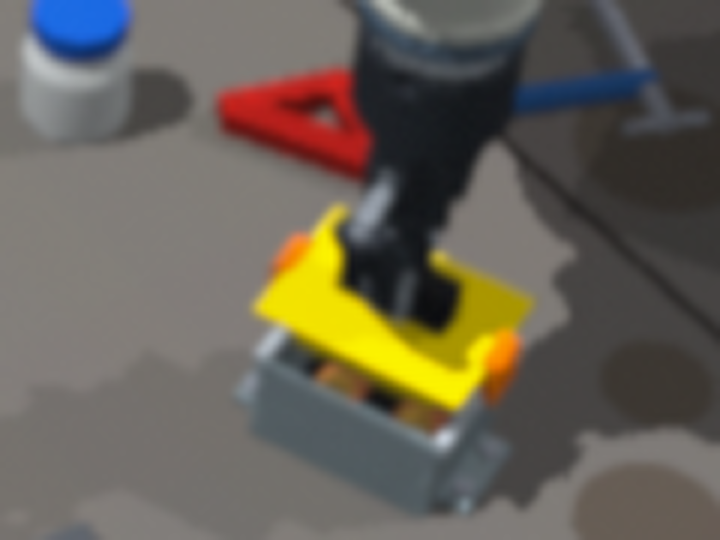

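View pics/c9.png

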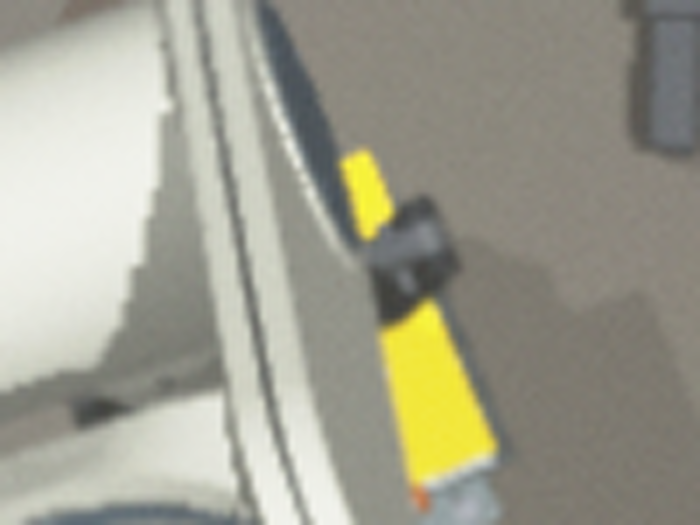

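In the scene crop, the cover sits above the box with plate corners (253,307), (457,408), (535,303) and (340,207). I'll check them against the scene estimate of the box.

```bash
python3 -c "
from h import *
f=load('s5')
print(rect(cp(f,[(340,207),(535,303),(457,408),(253,307)],330,170,6,.0925)))"
```

```text
(array([0.62060258, 0.21787556, 0.0925    ]), np.float64(0.11088075659032966), np.float64(0.08246193813423414), np.float64(20.819280324738358), np.float64(-68.9017344971338))
```

Lengthwise both estimates agree on about +1.4 mm, so I correct by +0.1 cm on tool y. Crosswise they disagree in sign but stay within ±1.3 mm, well inside the play, so I leave it. I'll descend in stages and watch the force.

```bash
python3 -m jog '[[1,[0,0.1,0],[0,0,0]],[1,[0,0.1,0.2],[0,0,0]],[1,[0,0.1,0.6],[0,0,0]],[1,[0,0.1,1],[0,0,0]],[1,[0,0.1,1.4],[0,0,0]],[1,[0,0.1,1.6],[0,0,0]],[1,[0,0.1,1.6],[0,0,0]],[1,[0,0.1,1.6],[0,0,0]]]'
python3 -c "
from h import *
f=grab('scene','s6');crop('s6',330,170,450,260,6,'c10')
delta([.6178,.2165,.065],-67.8)"
```

```text
t: 8.4
eef_pos: [0.6173, 0.2172, 0.0797]
tcp_rot: [180.0, 0.0, -67.8]
force: [0.1, 0.7, -0.8]
opening: 0.0165
t 8.45 pos [0.6173 0.2172 0.0799] rot [-179.99   -0.    -67.78] F [-1.1  0.5 -0.6] open 0.0169
shift cm [ 0.08 -0.02  1.49] turn [-0.0001 -0.      0.0003]
```

View pics/c10.png

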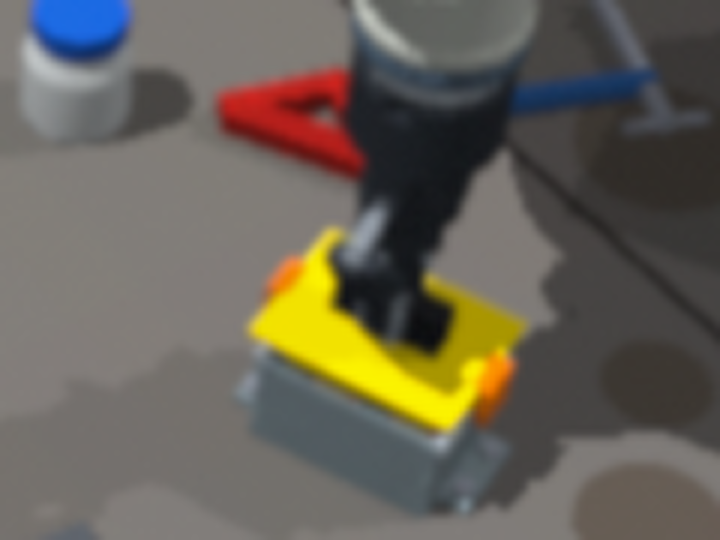

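The tongues have entered the box with no side force, and the clips are over the end beads at crop (285,275) and (497,385). Now I press.

```bash
python3 -m jog '[[1,[0,0,0.3],[0,0,0]],[1,[0,0,0.6],[0,0,0]],[1,[0,0,0.8],[0,0,0]],[1,[0,0,1],[0,0,0]],[1,[0,0,1],[0,0,0]]]'; python3 -m jog '[[1,[0,0,0.1],[0,0,0]],[1,[0,0,0.25],[0,0,0]],[1,[0,0,0.4],[0,0,0]],[1,[0,0,0.5],[0,0,0]],[1,[0,0,0.5],[0,0,0]],[1,[0,0,0.5],[0,0,0]]]'
```

```text
t: 8.95
eef_pos: [0.6175, 0.2173, 0.0697]
tcp_rot: [-180.0, -0.0, -67.8]
force: [1.3, 0.9, -0.9]
opening: 0.0171
t: 9.55
eef_pos: [0.6169, 0.2171, 0.0651]
tcp_rot: [180.0, 0.0, -67.8]
force: [-1.7, -0.4, 4.5]
opening: 0.017
```

```bash
python3 -m jog '[[1,[0,0,0.1],[0,0,0]],[1,[0,0,0.1],[0,0,0]],[1,[0,0,0.1],[0,0,0]]]'
python3 -c "
from h import *
f=grab('scene','s7');crop('s7',330,170,450,260,6,'c11')
delta([.6178,.2165,.065],-67.8)"
```

```text
t: 9.85
eef_pos: [0.6169, 0.2171, 0.0651]
tcp_rot: [180.0, 0.0, -67.8]
force: [-5.0, -1.8, 13.5]
opening: 0.0169
t 9.9 pos [0.6169 0.2171 0.065 ] rot [179.96   0.   -67.78] F [-5.  -1.1 12.8] open 0.0168
shift cm [ 0.09 -0.07  0.  ] turn [0.0006 0.     0.0004]
```

View pics/c11.png

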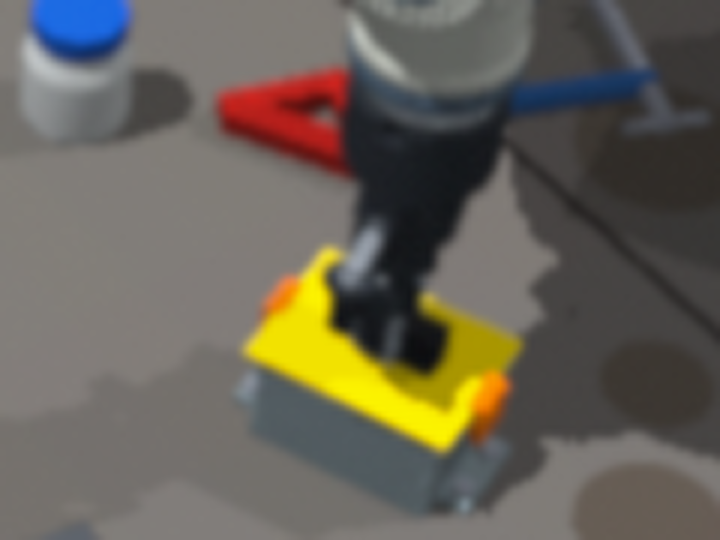

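```bash
python3 -m jog '[[1,[0,0,0.1],[0,0,0]],[1,[0,0,0.15],[0,0,0]],[1,[0,0,0.15],[0,0,0]],[1,[0,0,0.15],[0,0,0]]]'; python3 -m jog '[[1,[0,0,0.1],[0,0,0]],[1,[0,0,0.1],[0,0,0]],[1,[0,0,0.1],[0,0,0]]]'
```

```text
t: 10.3
eef_pos: [0.6169, 0.2171, 0.065]
tcp_rot: [180.0, 0.0, -67.8]
force: [-9.6, -3.6, 24.5]
opening: 0.0167
t: 10.6
eef_pos: [0.617, 0.2171, 0.065]
tcp_rot: [180.0, 0.0, -67.8]
force: [-13.1, -4.2, 31.6]
opening: 0.0171
```

It has hit a hard stop at TCP z = 0.065, which is the expected home height. I'll unload, open, rise a little and look.

```bash
python3 -m jog '[[1,[0,0,-0.2],[0,0,0]],[1,[0,0,-0.33],[0,0,0]],[1,[0,0,-0.33],[0,0,0]],[3,[0,0,-0.33],[0,0,0]],[5,[0,0,-0.33],[0,0,0]],[7,[0,0,-0.33],[0,0,0]],[8.5,[0,0,-0.33],[0,0,0]],[8.5,[0,0,-0.33],[0,0,0]],[8.5,[0,0,-0.33],[0,0,0]],[8.5,[0,0,-1],[0,0,0]],[8.5,[0,0,-3],[0,0,0]],[8.5,[0,0,-6],[0,0,0]],[8.5,[0,0,-10],[0,0,0]],[8.5,[0,0,-13],[0,0,0]],[8.5,[0,0,-13],[0,0,0]],[8.5,[0,0,-13],[0,0,0]]]'
python3 -c "
from h import *
f=grab('wrist','w8');f=grab('scene','s8');crop('s8',330,170,450,260,6,'c12')
crop('s8',220,265,320,345,6,'c13')
delta([.6178,.2165,.065],-67.8)"
```

```text
t: 12.2
eef_pos: [0.6175, 0.2173, 0.1925]
tcp_rot: [-179.9, -0.0, -67.8]
force: [-1.2, -0.3, -0.8]
opening: 0.0849
t 12.3 pos [0.6164 0.2169 0.1903] rot [ 1.7989e+02  1.0000e-02 -6.7780e+01] F [-0.5 -0.6 -0.5] open 0.0848
shift cm [ 0.09 -0.14 12.53] turn [0.0018 0.0001 0.0004]
```

View pics/w8.png

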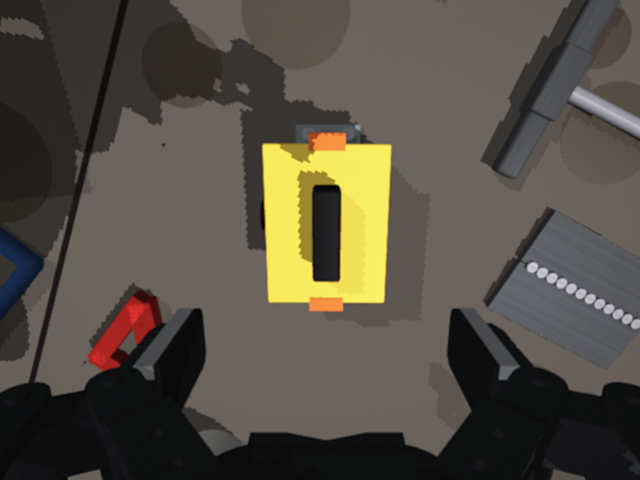

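View pics/c12.png

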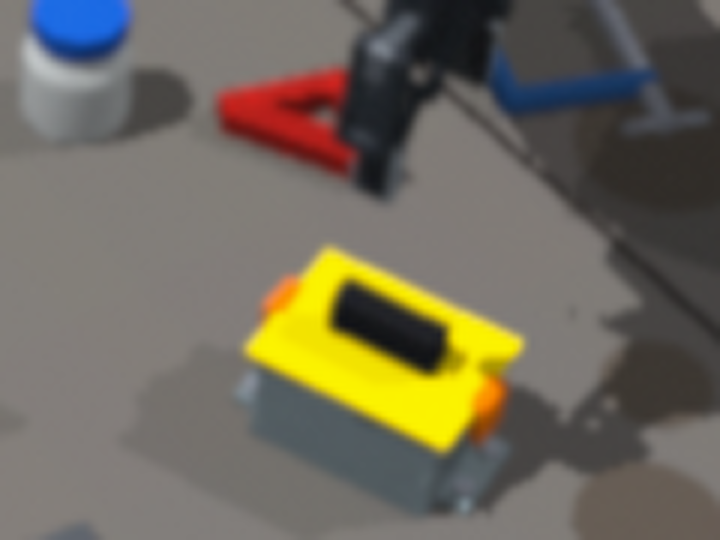

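View pics/c13.png

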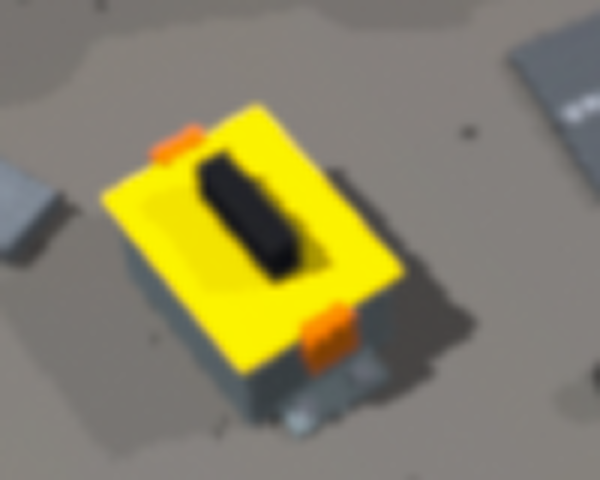

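The cover looks seated on the box in the same way as the closed example. I'll measure its height and tilt from the wrist corners.

```bash
python3 - <<'E'
from h import *
crop('w8',250,115,400,320,3.9,'c14')
f=load('w8')
im=f['pixels'].astype(int)
m=((im[...,0]>120)&(im[...,1]>100)&(im[...,2]<140)&(im[...,1]*1.35>im[...,0])).astype(np.uint8); m[:,:240]=0;m[:,410:]=0;m[330:]=0
m=cv2.morphologyEx(m,cv2.MORPH_CLOSE,np.ones((15,15)))
c=max(cv2.findContours(m,0,1)[0],key=cv2.contourArea)
q=cv2.approxPolyDP(c,8,True).reshape(-1,2).astype(float);print(q)
E
```

```text
[[263. 143.]
 [268. 302.]
 [309. 311.]
 [310. 297.]
 [382. 303.]
 [391. 144.]]
```

View pics/c14.png

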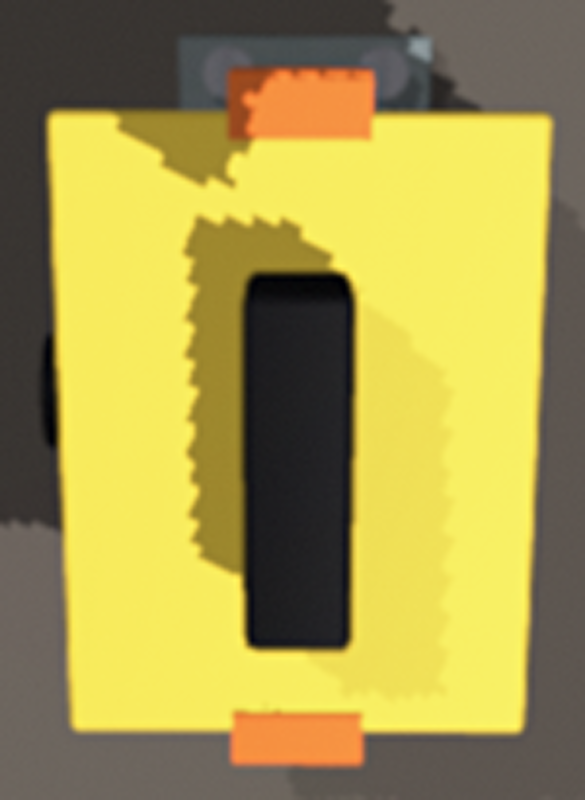

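```bash
python3 - <<'E'
from h import *
f=load('w8')
px=np.array([(47,113),(71,731),(525,735),(553,116)],float);px=np.array([250,115])+(px+.5)/3.9-.5
obj=np.array([[.056,.042,0],[-.056,.042,0],[-.056,-.042,0],[.056,-.042,0]])
ok,r,t=cv2.solvePnP(obj,px,f['intrinsics'],dist(f))
Rw=cv2.Rodrigues(np.array(f['rvec'],float))[0];R=Rw.T@cv2.Rodrigues(r)[0];p=Rw.T@(t.ravel()-np.array(f['tvec']).ravel())
print(p,Ro.from_matrix(R).as_euler('xyz',degrees=True))
print(rect(np.array([pt(f,u,v,.061) for u,v in px])))
f=load('s8')
print('scene',rect(cp(f,[(330,246),(525,343),(447,453),(243,351)],330,170,6,.061)))
E
```

```text
[0.61635374 0.21680927 0.06121329] [-0.85622021 -0.17094391 22.10192283]
(array([0.61637654, 0.2167099 , 0.061     ]), np.float64(0.11193798558113914), np.float64(0.08415628315856062), np.float64(-157.87251025235489), np.float64(-68.16104779512061))
scene (array([0.61923357, 0.21765932, 0.061     ]), np.float64(0.11272209439953178), np.float64(0.08580325839509441), np.float64(20.858998358091323), np.float64(-67.9986612995054))
```

The plate top measures z = 0.0612 (home is 0.061) and it is level within 1°. The yaw of 22.1° matches the box. One check that nothing else moved, then I hand in.

```bash
python3 -c "
from h import *
a=load('scene0')['pixels'];b=load('s8')['pixels']
cv2.imwrite('pics/pair.png',np.hstack([a[130:400,100:500],b[130:400,100:500]])[:,:,::-1])"
```

```text
(no output)
```

View pics/pair.png

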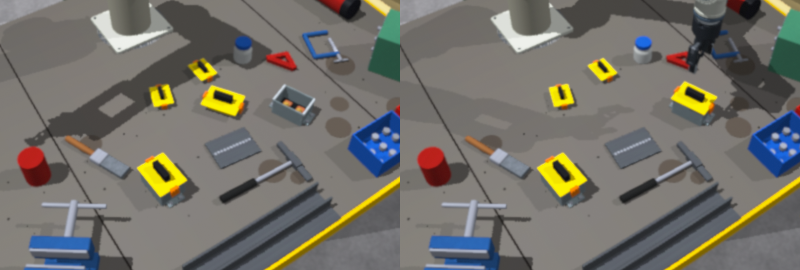

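The before and after views match, apart from the cover, which is now on the box at right-hand (693,98).

```bash
python3 -c "
from station import env
print(env.close_job())"
```

```text
the job is handed in; nothing more can be done
None
```

The large yellow cover is on the open box and pressed fully home. I let go and handed the job in with the gripper about 10 cm above the cover. It took about 12.3 s of the 42 s allowed.

**Last checks that agreed:**
- **Press:** the cover came to a hard stop at the expected home height and did not move under about 32 N.
- **After release:** the wrist view put the plate top at z = 61.2 mm, against 61 mm when home. It was level within 1° and its yaw matched the box.
- **Bystanders:** before and after scene views showed nothing else moved. The arm partly hid the magnet and the clamp in the later view.

**Checks that disagreed or were indirect:**
- The scene camera placed the finished cover about 3 mm from the wrist camera's estimate, and their yaw differed by about 1°.
- I did not see the clips snap. I judge that they did from the cover sitting level at home height.
- The side force rose to about 13 N during the final press and cleared once I unloaded.

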